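# Weigh out the loaded battery canister

### The job

One of the two black canisters with orange caps holds a battery cell, the other only a light dummy: weigh them on the blue-ringed pan of the balance, which sinks only under the loaded one. Leave the loaded canister standing on that pan and stand the dummy one in the yellow tray.

Things in the scene. Friction and masses are not known exactly. Their poses are not given: they have to be found in the camera images.
- canister_1: upright, capped, opaque round battery canister, black with an orange cap, 40 mm diameter, 66 mm tall; origin at the centre of its underside, z up its axis. Looks just like the other canister. At random, one of the two holds a cell (about 95 g in all), the other a light plastic dummy (about 42 g); this cannot be seen
- canister_2: upright, capped, opaque round battery canister, black with an orange cap, 40 mm diameter, 66 mm tall; origin at the centre of its underside, z up its axis. Looks just like the other canister. At random, one of the two holds a cell (about 95 g in all), the other a light plastic dummy (about 42 g); this cannot be seen
- pan (a point): centre of the top of the blue-ringed flat pan (96 mm wide, stays level) of a fixed beam balance; z up. The beam runs along this point's y: red pointer at +120 mm (no higher than 145 mm over the bench), other pan with fixed brass counterweight (worth 70 g) at +240 mm. Height over the bench tells the tilt: 133 mm up (empty or dummy), 117 level, 101 down (loaded); settles within 1 s of letting go
- tray: yellow open tray fixed to the bench, outside 160 mm (its x) by 190 mm (its y) by 35 mm high, walls and floor 5 mm thick; origin at the centre of its underside
Things that resemble listed ones, but are neither listed nor needed, are in the scene too. Several things look just like the tray: the one meant starts farthest to the robot's right.

How it is judged:
By the outcome, as a careful person would: the job done as asked, in the order asked, and still so for the second after the job is handed in, with the robot touching nothing.
It also fails if it takes over 70 s, if anything falls off the work surface, if the arm or the gripper's body presses on something with over 40 N, if the wrist force passes 120 N, or if a joint passes its speed limit or range.

### The arm

A 6-joint arm with a two-finger parallel gripper is mounted at the origin on the work surface. World frame = base frame: x ahead of the robot, y to its left, z up, the work surface at z = 0. Lengths are in m, angles in degrees, forces in N, time in s.
With the tool pointing down it reaches from about 0.35 to 0.875 m from the base axis. Payload 4.2 kg.
Tool frame: the origin (TCP) lies at the very end of the fingers, on their centre line; the grasp point (between the pads) lies 19 mm behind it; z points along the fingers, y is the direction in which the jaws open and shut (so a half turn about z gives the same grasp; the last joint's range is limited). The gripper opens to 87 mm and grips with 3 to 60 N. Pads are 19 mm wide; open, the fingers measure 117 mm over their backs; the gripper's body (75 mm by 190 mm) begins 51 mm behind the grasp point.
Start: joints at [14.817, 22.042, 0.453, 0, -68.411, -14.817], TCP at [0.625, 0, 0.198] pointing down, gripper open.
Joint ranges: [-179.83, 179.83], [-69.29, 118.12], [-61.27, 80.66], [-181.25, 117.63], [-171.15, -9.14], [-177.46, 177.46]. Speed limits (degrees/s): [159.86, 159.86, 180, 180, 180, 180].

### API

Orientations are given as a 3x3 rotation matrix whose columns are the frame's x, y, z axes.
In Python, from station import r, imaging gives the robot as it stands. The module is installed in compiled form; this text tells all that it offers.
- The arm moves only by the tool move_arm, never from a script. Its argument "motion" is one flat list of numbers, 7 for each row, row after row: the shift along the tool's x, y, z in units of 40 mm (1.0 is 40 mm), then the turn, a rotation vector about the tool's x, y, z in units of 5 degrees (1.0 is 5 degrees), then the gripper's target within -1 to 1 (shut at 1, half-way at 0, fully open at -1). In form: [dx, dy, dz, wx, wy, wz, gripper, dx, dy, dz, wx, wy, wz, gripper, ...]. A call has 1 to 20 rows; each row is the pose to reach, as a shift and turn from the pose measured when the call began, along the tool's axes at that moment; what a row does not reach only later rows make up. A row lasts 1/12 s, in which the tool goes at most 41.7 mm and 7.16 degrees, less where a joint would pass 70% of its speed; a pose out of reach is approached as far as the arm can. A call with a gripper value outside its range is refused whole. The fingers move at their own pace and stop on an object; the grip force is fixed at half the most. Time passes only in rows, so rows that repeat a pose let the fingers close. It gives the time, the measured TCP pose, the force and the opening at its end, in the units of the state.
- r.sense(): the state, without advancing time (a new reading comes with each control period).
- imaging.capture(name): name is "scene" or "side" or "wrist"; returns the picture (420x560x3 uint8, blue, green, red); there is no depth.
- imaging.camera_params(name): a dict with "intrinsics" (3x3 intrinsics, pixels), "world_from_camera" (4x4, takes a point from camera to world coordinates). Camera axes: x right, y down, z forward; pixel columns grow to the right and rows downward; lengths in m; the calibration is good to about 2 mm. A picture is of the moment at which its call begins: read the wrist's pose just before it. camera_params takes no time and is no camera call; for the wrist camera it gives the pose at the moment of the call.
- r.finish_job(): hands the job in, once; it reports no verdict.
The state is a dict: "time_s": time; "joints": joint angles; "joint_velocities": joint speeds; "effort": joint torques, N m; "tcp_pos": TCP position; "ee_rot": TCP orientation; "wrist_force": force on the tool from outside, world axes, zero at the start; "moment": the same for the moment, N m; "gripper_width": opening from 0.0 (shut) to 1.0 (fully open).
Only numpy, scipy, OpenCV 4.12 (cv2) and the standard library are available. Lean on these libraries where they do the work, as an engineer would, in place of code of your own. Each camera call takes 0.05 s, during which the arm holds its last target.

## Working session

There is one attempt and no reset: what is moved stays moved. The work goes in short steps, Python scripts to look and compute and a tool call to move; the robot and the scene stay as the last step left them, time stands still between calls to the robot, and variables do not carry over. Pictures are saved under pics/ and viewed, and the job is handed in when it is done.

Besides the shell and the picture viewer there is one more tool, called in YAML: its name, and indented under it one key for each argument. move_arm: Moves the arm, as the interface text tells. Its arguments: {"type":"object","properties":{"motion":{"type":"array","items":{"type":"number"}}},"required":["motion"]}

```bash
mkdir -p pics; python3 - <<'E'
from station import r, imaging
import cv2
s=r.sense(); print(s['time_s'],s['tcp_pos'],s['ee_rot'],s['gripper_width'])
for n in("scene","side"):
    cv2.imwrite(f"pics/{n}0.png",imaging.capture(n)); p=imaging.camera_params(n); print(n,p)
E
```

```text
0.0 [ 6.24332489e-01 -1.33976819e-07  1.97359038e-01] [[-1.85549702e-04 -9.99997550e-01 -2.20597221e-03]
 [-9.99999977e-01  1.85778182e-04 -1.03368958e-04]
 [ 1.03778526e-04  2.20595298e-03 -9.99997561e-01]] 1.0008738386636649
scene {'intrinsics': array([[394.8168156 ,   0.        , 272.85732706],
       [  0.        , 394.8168156 , 209.19754283],
       [  0.        ,   0.        ,   1.        ]]), 'world_from_camera': array([[ 0.19278787,  0.57825601, -0.79275016,  1.12666357],
       [ 0.98106505, -0.12886698,  0.14458444, -0.19362   ],
       [-0.01855249, -0.80561361, -0.59215076,  0.61381116],
       [ 0.        ,  0.        ,  0.        ,  1.        ]])}
side {'intrinsics': array([[415.40187752,   0.        , 276.12139102],
       [  0.        , 415.40187752, 209.44938949],
       [  0.        ,   0.        ,   1.        ]]), 'world_from_camera': array([[ 0.94840101, -0.2485324 ,  0.19689382,  0.32193953],
       [-0.31668447, -0.71172864,  0.62701937, -0.58780855],
       [-0.01569965, -0.65701901, -0.75371051,  0.74431289],
       [ 0.        ,  0.        ,  0.        ,  1.        ]])}
```

View pics/scene0.png

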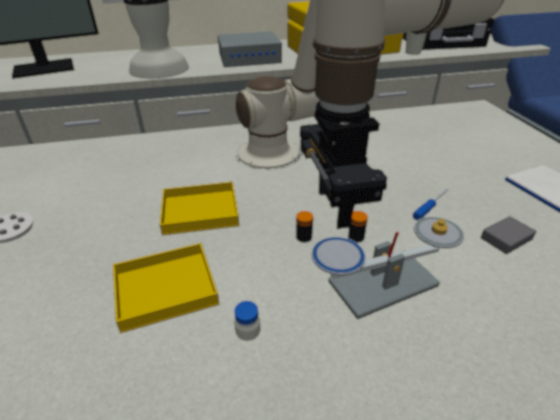

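View pics/side0.png

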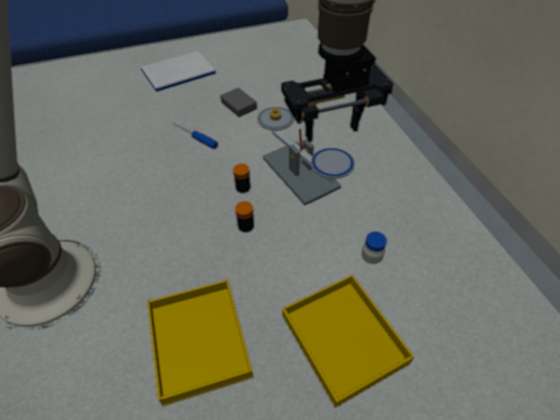

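```bash
cat > h.py <<'E'
import numpy as np, cv2
from station import r, imaging
def ray(P,px,z):
    K=P['intrinsics'];T=P['world_from_camera']
    d=T[:3,:3]@np.linalg.solve(K,[px[0],px[1],1.]);o=T[:3,3]
    return o+d*(z-o[2])/d[2]
def comps(m,amin):
    n,l,st,c=cv2.connectedComponentsWithStats(m.astype(np.uint8))
    return [(st[i],c[i],l==i) for i in range(1,n) if st[i][4]>=amin]
def hsv(im): return cv2.cvtColor(im,cv2.COLOR_BGR2HSV)
E
python3 - <<'E'
from h import *
np.set_printoptions(precision=4,suppress=True)
for n in("scene","side"):
    im=cv2.imread(f"pics/{n}0.png");P=imaging.camera_params(n);H=hsv(im);h,s,v=cv2.split(H)
    print(n)
    for st,c,m in comps((h>=5)&(h<=16)&(s>170)&(v>150),25): print('cap',st,c,ray(P,c,.06))
    for st,c,m in comps((h>=20)&(h<=32)&(s>150)&(v>80),1500):
        if st[1]<120: continue
        cn=cv2.findContours(m.astype(np.uint8),0,2)[0][0]
        pts=cv2.approxPolyDP(cn,8,True)[:,0]
        hull=np.array([ray(P,p,.035)[:2] for p in cn[:,0]],np.float32)
        print('tray',st,c,ray(P,c,.015)); 
        for p in pts: print('  ',p,ray(P,p,.035)[:2],ray(P,p,0)[:2])
    for st,c,m in comps((h>=100)&(h<=125)&(s>90)&(v>60),20):
        y,x=np.nonzero(m)
        w=np.array([ray(P,p,.133)[:2] for p in zip(x,y)],np.float32)
        print('blue',st,c,cv2.minEnclosingCircle(w), ray(P,c,.133))
E
```

```text
scene
cap [297 212  15   9  74] [304.3108 216.2568] [0.428  0.0072 0.06  ]
cap [353 212  14   9  67] [359.1493 216.1343] [0.4548 0.1301 0.06  ]
tray [ 160  183   78   51 3234] [198.2378 207.9768] [ 0.2777 -0.2349  0.015 ]
   [231 183] [ 0.2083 -0.1406] [ 0.1528 -0.1374]
   [164 190] [ 0.2033 -0.32  ] [ 0.1474 -0.3277]
   [163 233] [ 0.3876 -0.3176] [ 0.3429 -0.3251]
   [237 224] [ 0.3913 -0.1464] [ 0.3468 -0.1435]
tray [ 114  244  104   88 6372] [162.153  286.6626] [ 0.5372 -0.3188  0.015 ]
   [200 244] [ 0.4447 -0.2356] [ 0.4034 -0.2381]
   [114 265] [ 0.4732 -0.416 ] [ 0.4337 -0.4294]
   [121 331] [ 0.6486 -0.3829] [ 0.6197 -0.3943]
   [217 303] [ 0.6207 -0.212 ] [ 0.5901 -0.2131]
blue [ 495   13   65  110 4414] [535.3299  59.7934] ((-0.41360530257225037, 1.3804495334625244), 0.8807318806648254) [-0.2909  1.1632  0.133 ]
blue [506 178  54  33 140] [533.8571 194.75  ] ((0.5459207892417908, 0.4732428789138794), 0.06553535908460617) [0.5526 0.4736 0.133 ]
blue [414 199  22  20 204] [423.9216 208.8333] ((0.5486907958984375, 0.22605231404304504), 0.0416964590549469) [0.5486 0.2242 0.133
[... 817 characters left out ...]
0.3536 -0.3151]
blue [   7    0  279   51 8016] [111.256   16.7567] ((0.34621816873550415, 0.9840458035469055), 0.4972149133682251) [0.2333 0.9075 0.133 ]
blue [154  71  61  20 124] [184.3871  80.8871] ((0.3960302472114563, 0.44491228461265564), 0.08550956100225449) [0.3939 0.4374 0.133 ]
blue [192 131  25  17 198] [203.7374 138.7374] ((0.39053666591644287, 0.18095505237579346), 0.039484672248363495) [0.3927 0.1806 0.133 ]
blue [312 149  42  28 258] [332.2829 163.7636] ((0.6395227313041687, 0.01122888270765543), 0.0457020029425621) [0.6371 0.0046 0.133 ]
blue [366 231  21  20 310] [375.4194 240.4097] ((0.6283695697784424, -0.21049967408180237), 0.022662833333015442) [ 0.629  -0.2101  0.133 ]
```

```bash
python3 - <<'E'
import cv2
a=cv2.imread("pics/scene0.png")[180:320,260:480];cv2.imwrite("pics/sc_crop.png",cv2.resize(a,None,fx=3.4,fy=3.4,interpolation=2))
a=cv2.imread("pics/side0.png")[70:250,210:410];cv2.imwrite("pics/si_crop.png",cv2.resize(a,None,fx=3.3,fy=3.3,interpolation=2))
E
```

```text
(no output)
```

View pics/sc_crop.png

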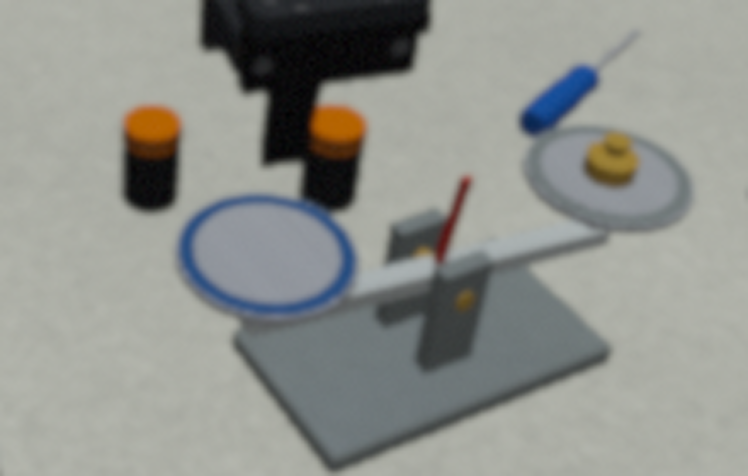

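View pics/si_crop.png

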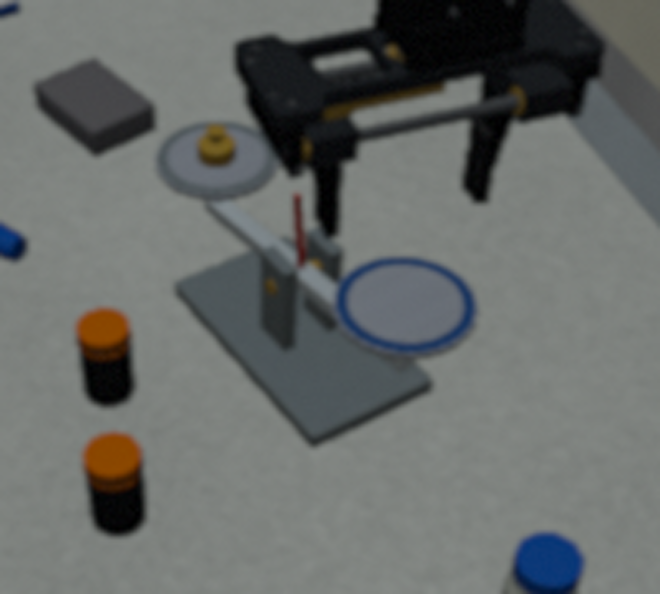

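```bash
python3 - <<'E'
from h import *
np.set_printoptions(precision=4,suppress=True)
for n in("scene","side"):
    im=cv2.imread(f"pics/{n}0.png");P=imaging.camera_params(n);H=hsv(im);h,s,v=cv2.split(H)
    print(n)
    for st,c,m in comps((h<=17)&(s>150)&(v>90),25):
        if not(st[1]>120 and st[4]<500):continue
        cn=cv2.findContours(m.astype(np.uint8),0,1)[0][0][:,0]
        # top disc: ellipse edges; left/right extremes and top row
        print('cap',st,c,ray(P,c,.06),'top',ray(P,(c[0],st[1]),.066)) 
    k={'scene':[(440,232)],'side':[(275,119)]}[n]
    print('cw pan',ray(P,k[0],.101))
    k={'scene':(246,312),'side':(375,240)}[n]; print('jar',ray(P,k,.05))
E
```

```text
scene
cap [297 212  16  11 143] [304.2587 216.8951] [0.4303 0.0064 0.06  ] top [0.4198 0.009  0.066 ]
cap [351 212  16  11 147] [358.6939 216.8095] [0.457  0.1281 0.06  ] top [0.447  0.1313 0.066 ]
cw pan [0.5891 0.2446 0.101 ]
jar [ 0.6652 -0.1624  0.05  ]
side
cap [234 164  15  11 139] [240.741  169.1655] [0.4613 0.1306 0.06  ] top [0.4648 0.1417 0.066 ]
cap [236 202  16  13 178] [243.4607 207.9101] [0.4344 0.0094 0.06  ] top [0.438  0.0209 0.066 ]
cw pan [0.5837 0.237  0.101 ]
jar [ 0.6704 -0.1576  0.05  ]
```

move_arm:
  motion: [-0.05,1,0,0,0,0,-1,-0.1,2,0,0,0,0,-1,-0.15,3,0,0,0,0,-1,-0.2,4,0,0,0,0,-1,-0.225,4.82,0.5,0,0,0,-1,-0.225,4.82,1.2,0,0,0,-1,-0.225,4.82,1.2,0,0,0,-1]

```text
time_s: 0.68
tcp_pos: [0.4263, 0.0081, 0.1464]
ee_rot: [[-0.0, -1.0, -0.01], [-1.0, 0.001, -0.001], [0.001, 0.01, -1.0]]
wrist_force: [0.2, -0.3, 0.6]
gripper_width: 0.998
```

```bash
python3 - <<'E'
from h import *
np.set_printoptions(precision=4,suppress=True)
s=r.sense();P=imaging.camera_params('wrist');im=imaging.capture('wrist');cv2.imwrite('pics/w1.png',im)
print(s['time_s'],s['tcp_pos'],s['wrist_force']);print(P)
h,sa,v=cv2.split(hsv(im))
for st,c,m in comps((h<=17)&(sa>150)&(v>90),100): print(st,c,ray(P,c,.066))
E
```

```text
0.6833 [0.4263 0.0081 0.1464] [ 0.1644 -0.3358  0.5937]
{'intrinsics': array([[324.3602,   0.    , 280.0411],
       [  0.    , 324.3602, 209.9399],
       [  0.    ,   0.    ,   1.    ]]), 'world_from_camera': array([[-1.    ,  0.0032, -0.0089,  0.4277],
       [ 0.0009,  0.9685,  0.2491, -0.0578],
       [ 0.0094,  0.2491, -0.9684,  0.334 ],
       [ 0.    ,  0.    ,  0.    ,  1.    ]])}
[ 247  181   45   48 1652] [269.408  204.8493] [0.4342 0.0066 0.066 ]
[222 312  40  24 706] [239.8569 324.1799] [0.463  0.1215 0.066 ]
```

View pics/w1.png

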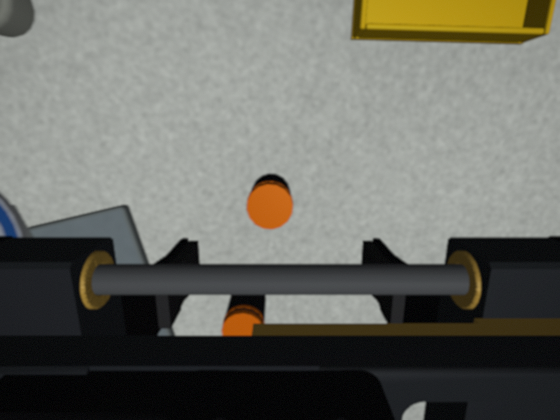

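move_arm:
  motion: [0,-0.2,0.7,0.1,0,0,-1,0,-0.2,1.5,0.1,0,0,-1,0,-0.2,2.3,0.1,0,0,-1,0,-0.2,2.9,0.1,0,0,-1,0,-0.2,2.9,0.1,0,0,-1,0,-0.2,2.9,0.1,0,0,1,0,-0.2,2.9,0.1,0,0,1,0,-0.2,2.9,0.1,0,0,1,0,-0.2,2.9,0.1,0,0,1,0,-0.2,2.9,0.1,0,0,1,0,-0.2,2.9,0.1,0,0,1]

```text
time_s: 1.65
tcp_pos: [0.4373, 0.0084, 0.0334]
ee_rot: [[0.0, -1.0, 0.004], [-1.0, -0.0, -0.001], [0.001, -0.004, -1.0]]
wrist_force: [0.2, 0.5, -0.5]
gripper_width: 0.633
```

move_arm:
  motion: [0,0,0,0,0,0,1,0,0,0,0,0,0,1,0,0,0,0,0,0,1,0,0,0,0,0,0,1,0,0,0,0,0,0,1,0,0,0,0,0,0,1,0,0,0,0,0,0,1]

```text
time_s: 2.23
tcp_pos: [0.4374, 0.0085, 0.0337]
ee_rot: [[0.001, -1.0, 0.005], [-1.0, -0.001, -0.001], [0.001, -0.005, -1.0]]
wrist_force: [-1.1, -0.4, 5.6]
gripper_width: 0.444
```

move_arm:
  motion: [0,0,-0.5,0,0,0,1,0,0,-1.3,0,0,0,1,0,0,-2.1,0,0,0,1,0,0,-2.9,0,0,0,1,0,0,-3.7,0,0,0,1,0,0,-4.4,0,0,0,1,0,-0.7,-4.5,0,0,0,1,0,-1.5,-4.5,0,0,0,1,-0.05,-2.3,-4.5,0,0,0,1,-0.09,-3.1,-4.5,0,0,0,1,-0.09,-3.9,-4.5,0,0,0,1,-0.09,-4.6,-4.5,0,0,0,1,-0.09,-5.05,-4.5,0,0,0,1,-0.09,-5.05,-4.5,0,0,0,1,-0.09,-5.05,-4.5,0,0,0,1,-0.09,-5.05,-4.5,0,0,0,1]

```text
time_s: 3.57
tcp_pos: [0.6378, 0.0123, 0.2136]
ee_rot: [[0.0, -1.0, 0.003], [-1.0, -0.0, -0.001], [0.001, -0.003, -1.0]]
wrist_force: [0.5, 0.5, -0.1]
gripper_width: 0.446
```

```bash
python3 - <<'E'
from h import *
np.set_printoptions(precision=4,suppress=True)
s=r.sense();print(s['time_s'],s['tcp_pos'],s['wrist_force'],s['gripper_width']);print(s['ee_rot'])
a=imaging.capture('side');b=imaging.capture('scene')
cv2.imwrite('pics/c2.png',np.hstack([cv2.resize(a[60:260,200:400],(400,400)),cv2.resize(b[130:330,250:450],(400,400))]))
E
```

```text
3.5667 [0.6378 0.0123 0.2136] [ 0.4558  0.5241 -0.0809] 0.44600062288733755
[[ 0.0004 -1.      0.0025]
 [-1.     -0.0004 -0.0012]
 [ 0.0012 -0.0025 -1.    ]]
```

View pics/c2.png

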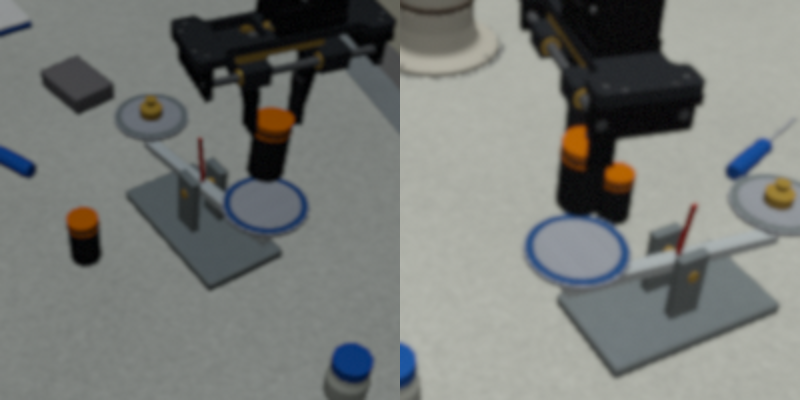

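move_arm:
  motion: [0,0,0.4,0,0,0,1,0,0,0.8,0,0,0,1,0,0,1.0,0,0,0,1,0,0,1.13,0,0,0,1,0,0,1.13,0,0,0,1,0,0,1.13,0,0,0,1]

```text
time_s: 4.17
tcp_pos: [0.6381, 0.0123, 0.1701]
ee_rot: [[0.001, -1.0, 0.005], [-1.0, -0.001, -0.001], [0.001, -0.005, -1.0]]
wrist_force: [0.7, 0.8, -1.1]
gripper_width: 0.45
```

```bash
python3 - <<'E'
from h import *
np.set_printoptions(precision=4,suppress=True)
s=r.sense();print(s['time_s'],s['tcp_pos'],s['wrist_force'],s['gripper_width'])
a=imaging.capture('side');b=imaging.capture('scene')
cv2.imwrite('pics/c3.png',np.hstack([cv2.resize(a[100:200,260:360],(400,400)),cv2.resize(b[180:300,290:410],(400,400))]))
E
```

```text
4.1667 [0.6381 0.0123 0.1701] [ 0.6928  0.8404 -1.0575] 0.4504025932201413
```

View pics/c3.png

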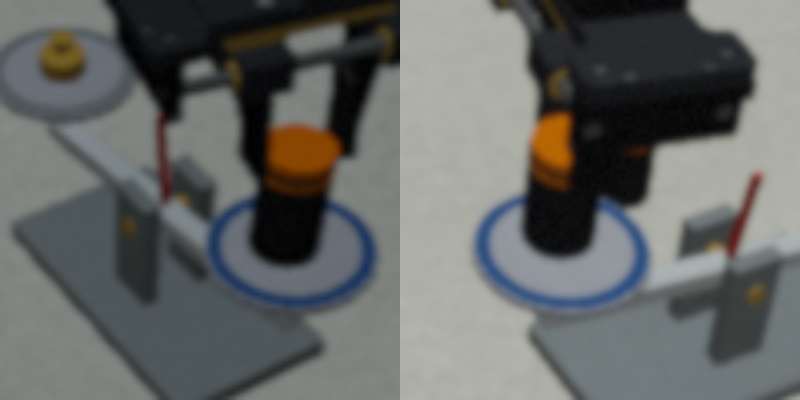

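move_arm:
  motion: [0,0,0.06,0,0,0,1,0,0,0.06,0,0,0,1,0,0,0.06,0,0,0,1,0,0,0.06,0,0,0,-1,0,0,0.06,0,0,0,-1,0,0,0.06,0,0,0,-1,0,0,0.06,0,0,0,-1,0,0,0.06,0,0,0,-1,0,0,0.06,0,0,0,-1,0,0,0.06,0,0,0,-1,0,0,0.06,0,0,0,-1,0,0,0.06,0,0,0,-1,0,0,0.06,0,0,0,-1,0,0,0.06,0,0,0,-1,0,0,0.06,0,0,0,-1,0,0,0.06,0,0,0,-1,0,0,0.06,0,0,0,-1]

```text
time_s: 5.68
tcp_pos: [0.6385, 0.0124, 0.1682]
ee_rot: [[0.001, -1.0, 0.006], [-1.0, -0.001, -0.001], [0.001, -0.006, -1.0]]
wrist_force: [0.6, -0.4, -0.8]
gripper_width: 0.999
```

```bash
python3 - <<'E'
from h import *
np.set_printoptions(precision=4,suppress=True)
s=r.sense();print(s['time_s'],s['tcp_pos'],s['wrist_force'],s['gripper_width'])
a=imaging.capture('side');b=imaging.capture('scene')
cv2.imwrite('pics/c4.png',np.hstack([cv2.resize(a[100:200,260:360],(400,400)),cv2.resize(b[180:300,290:410],(400,400))]))
E
```

```text
5.6833 [0.6385 0.0124 0.1682] [ 0.6339 -0.4456 -0.8264] 0.9994131227488869
```

View pics/c4.png

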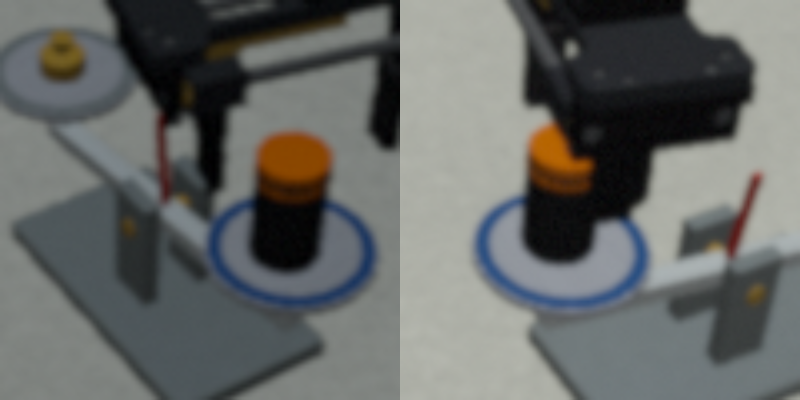

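move_arm:
  motion: [0,0,0,0,0,0,-1,0,0,0,0,0,0,-1,0,0,0,0,0,0,-1,0,0,0,0,0,0,-1,0,0,0,0,0,0,-1,0,0,0,0,0,0,-1]

```text
time_s: 6.28
tcp_pos: [0.6385, 0.0124, 0.1682]
ee_rot: [[0.001, -1.0, 0.006], [-1.0, -0.001, -0.001], [0.001, -0.006, -1.0]]
wrist_force: [0.0, 0.6, 0.5]
gripper_width: 0.998
```

```bash
python3 - <<'E'
from h import *
np.set_printoptions(precision=4,suppress=True)
s=r.sense();print(s['time_s'],s['tcp_pos'],s['wrist_force'],s['gripper_width'])
for n in('side','scene'):
    im=imaging.capture(n);P=imaging.camera_params(n);h,sa,v=cv2.split(hsv(im))
    m=(h>=100)&(h<=125)&(sa>90)&(v>60)
    x0,y0,x1,y1={'side':(300,140,370,190),'scene':(300,225,375,290)}[n]
    y,x=np.nonzero(m[y0:y1,x0:x1]);x+=x0;y+=y0
    for z in(.133,.101):print(n,z,x.min(),x.max(),y.min(),y.max(),cv2.minEnclosingCircle(np.array([ray(P,p,z)[:2] for p in zip(x,y)],np.float32)))
    for st,c,m in comps((h<=17)&(sa>150)&(v>90),40):
        if 120<st[1] and st[4]<900: print('cap',st,c,ray(P,c,.193))
    cv2.imwrite(f'pics/{n}5.png',im)
E
```

```text
6.2833 [0.6385 0.0124 0.1682] [0.0001 0.6223 0.5238] 0.9976132166776948
side 0.133 312 353 150 176 ((0.6396016478538513, 0.01130372378975153), 0.045700788497924805)
side 0.101 312 353 150 176 ((0.6562300324440002, 0.042665090411901474), 0.04808783531188965)
cap [325 134  17  12 171] [333.0175 139.2339] [0.6373 0.0141 0.193 ]
cap [234 164  15  11 139] [240.741  169.1655] [ 0.4342 -0.009   0.193 ]
scene 0.133 313 363 239 271 ((0.6394705772399902, 0.010663275606930256), 0.04474453628063202)
scene 0.101 313 363 239 271 ((0.6070457100868225, 0.02425920031964779), 0.04771587997674942)
cap [329 217  19  16 173] [336.4509 225.9191] [0.6337 0.0051 0.193 ]
```

Both views put the pan at 133 mm (the ring centres agree only at that height), so canister A is the dummy. I'll regrip it.

move_arm:
  motion: [0,0,0,0,0,0,1,0,0,0,0,0,0,1,0,0,0,0,0,0,1,0,0,0,0,0,0,1,0,0,0,0,0,0,1,0,0,0,0,0,0,1,0,0,0,0,0,0,1,0,0,0,0,0,0,1,0,0,0,0,0,0,1,0,0,0,0,0,0,1,0,0,0,0,0,0,1,0,0,0,0,0,0,1,0,0,0,0,0,0,1,0,0,0,0,0,0,1,0,0,-0.3,0,0,0,1,0,0,-0.8,0,0,0,1,0,0,-1.5,0,0,0,1,0,0,-1.5,0,0,0,1]

```text
time_s: 7.88
tcp_pos: [0.6414, 0.0124, 0.2345]
ee_rot: [[0.002, -1.0, 0.017], [-1.0, -0.002, -0.001], [0.001, -0.017, -1.0]]
wrist_force: [-0.2, -0.5, 1.2]
gripper_width: 0.447
```

move_arm:
  motion: [0.4,0.13,0,0.1,0,0,1,1.2,0.4,0,0.2,0,0,1,2,0.65,0,0.2,0,0,1,2.9,0.9,0,0.2,0,0,1,3.8,1.2,0,0.2,0,0,1,4.7,1.5,0,0.2,0,0,1,5.6,1.8,0,0.2,0,0,1,6.5,2.1,0,0.2,0,0,1,7.3,2.35,0,0.2,0,0,1,7.9,2.55,0,0.2,0,0,1,8.18,2.61,0,0.2,0,0,1,8.18,2.61,0.5,0.2,0,0,1,8.18,2.61,1.2,0.2,0,0,1,8.18,2.61,2,0.2,0,0,1,8.18,2.61,2.5,0.2,0,0,1,8.18,2.61,2.5,0.2,0,0,1,8.18,2.61,2.5,0.2,0,0,1]

```text
time_s: 9.3
tcp_pos: [0.5388, -0.315, 0.132]
ee_rot: [[0.002, -0.999, 0.032], [-1.0, -0.002, -0.0], [0.0, -0.032, -0.999]]
wrist_force: [0.2, -0.5, 0.9]
gripper_width: 0.446
```

```bash
python3 - <<'E'
from h import *
s=r.sense();print(s['time_s'],s['tcp_pos'],s['wrist_force'],s['gripper_width'])
a=imaging.capture('side');b=imaging.capture('scene')
cv2.imwrite('pics/c6.png',np.hstack([cv2.resize(a[200:420,240:460],(400,400)),cv2.resize(b[170:370,80:280],(400,400))]))
E
```

```text
9.3 [ 0.53878841 -0.31498746  0.13203225] [ 0.2174246  -0.49436309  0.87392172] 0.44567086253004073
```

View pics/c6.png

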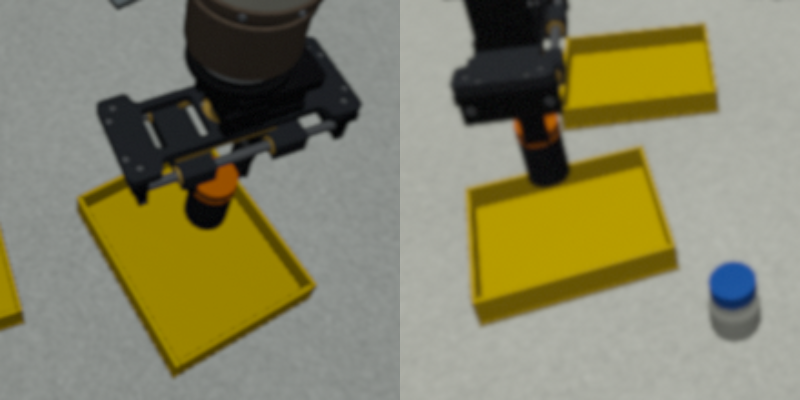

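move_arm:
  motion: [0,0,0.4,-0.1,0,0,1,0,0,1,-0.3,0,0,1,0,0,1.6,-0.3,0,0,1,0,0,2,-0.3,0,0,1,0,0,2.2,-0.3,0,0,1,0,0,2.24,-0.3,0,0,1,0,0,2.24,-0.3,0,0,1]

```text
time_s: 9.98
tcp_pos: [0.5446, -0.316, 0.0455]
ee_rot: [[0.003, -1.0, 0.012], [-1.0, -0.003, -0.003], [0.003, -0.012, -1.0]]
wrist_force: [0.3, -0.0, -0.1]
gripper_width: 0.445
```

move_arm:
  motion: [0,0,0.05,-0.07,0,0,1,0,0,0.1,-0.07,0,0,1,0,0,0.12,-0.07,0,0,1,0,0,0.12,-0.07,0,0,1]

```text
time_s: 10.32
tcp_pos: [0.5453, -0.3163, 0.0417]
ee_rot: [[0.003, -1.0, 0.008], [-1.0, -0.003, -0.004], [0.004, -0.008, -1.0]]
wrist_force: [0.6, 1.0, -1.0]
gripper_width: 0.447
```

```bash
python3 - <<'E'
from h import *
s=r.sense();print(s['time_s'],s['tcp_pos'],s['wrist_force'],s['gripper_width'])
a=imaging.capture('side');b=imaging.capture('scene')
cv2.imwrite('pics/c7.png',np.hstack([cv2.resize(a[200:420,240:460],(400,400)),cv2.resize(b[170:370,80:280],(400,400))]))
E
```

```text
10.3167 [ 0.5453403  -0.31628474  0.04170493] [ 0.56037445  0.97685303 -0.97986046] 0.44710941256594533
```

View pics/c7.png

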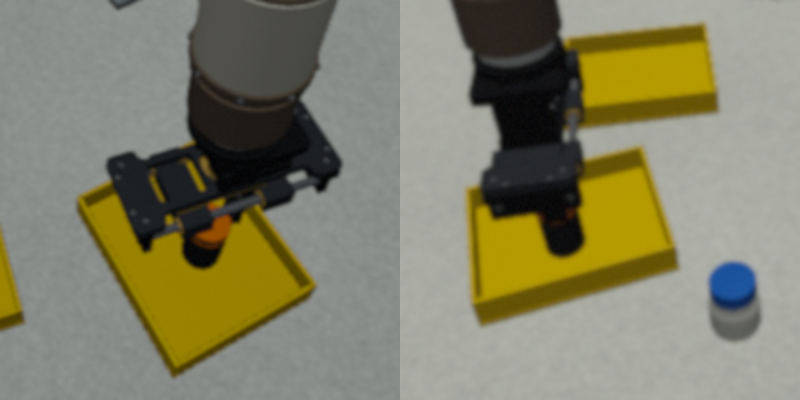

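move_arm:
  motion: [0,0,0.03,0,0,0,1,0,0,0.03,0,0,0,1,0,0,0.03,0,0,0,-0.6,0,0,0.03,0,0,0,-0.6,0,0,0.03,0,0,0,-0.6,0,0,0.03,0,0,0,-0.6,0,0,0.03,0,0,0,-0.6,0,0,0.03,0,0,0,-0.6,0,0,0.03,0,0,0,-0.6,0,0,0.03,0,0,0,-0.6,0,0,0.03,0,0,0,-0.6,0,0,0.03,0,0,0,-0.6]

```text
time_s: 11.42
tcp_pos: [0.5453, -0.3163, 0.0405]
ee_rot: [[0.003, -1.0, 0.008], [-1.0, -0.003, -0.004], [0.004, -0.008, -1.0]]
wrist_force: [0.3, -0.2, -0.8]
gripper_width: 0.8
```

move_arm:
  motion: [0,0,-0.5,0,0,0,-1,0,0,-1.3,0,0,0,-1,0,0,-2.2,0,0,0,-1,0,0,-3.1,0,0,0,-1,-0.4,0.1,-3.8,0,0,0,-1,-1.2,0.3,-4.1,0,0,0,-1,-2.1,0.5,-4.1,0,0,0,-1,-3.1,0.7,-4.1,0,0,0,-1,-4.1,0.9,-4.1,0,0,0,-1,-5.1,1.1,-4.1,0,0,0,-1,-6.1,1.3,-4.1,0,0,0,-1,-7.1,1.5,-4.1,0,0,0,-1,-8,1.7,-4.1,0,0,0,-1,-9,1.9,-4.1,0,0,0,-1,-9.8,2.05,-4.1,0,0,0,-1,-10.6,2.1,-4.1,0,0,0,-1,-11.1,2.1,-4.1,0,0,0,-1,-11.15,2.1,-4.1,0,0,0,-1,-11.15,2.1,-4.1,0,0,0,-1,-11.15,2.1,-4.1,0,0,0,-1]

```text
time_s: 13.08
tcp_pos: [0.4583, 0.1296, 0.202]
ee_rot: [[0.003, -1.0, 0.008], [-1.0, -0.003, -0.004], [0.004, -0.008, -1.0]]
wrist_force: [-0.5, 0.1, -0.2]
gripper_width: 0.998
```

```bash
python3 - <<'E'
from h import *
np.set_printoptions(precision=4,suppress=True)
s=r.sense();P=imaging.camera_params('wrist');im=imaging.capture('wrist')
print(s['time_s'],s['tcp_pos'],s['wrist_force'],s['gripper_width']);print(s['ee_rot'])
h,sa,v=cv2.split(hsv(im))
for st,c,m in comps((h<=17)&(sa>150)&(v>90),100): print(st,c,ray(P,c,.066))
b=imaging.capture('scene')
cv2.imwrite('pics/c8.png',np.hstack([cv2.resize(im,(400,300)),cv2.resize(b,(400,300))]))
E
```

```text
13.0833 [0.4583 0.1296 0.202 ] [-0.4648  0.0583 -0.1625] 0.9978311696903395
[[ 0.0033 -1.      0.0077]
 [-1.     -0.0033 -0.004 ]
 [ 0.0041 -0.0077 -1.    ]]
[ 261  172   37   39 1158] [278.9974 191.0846] [0.4602 0.1268 0.066 ]
```

View pics/c8.png

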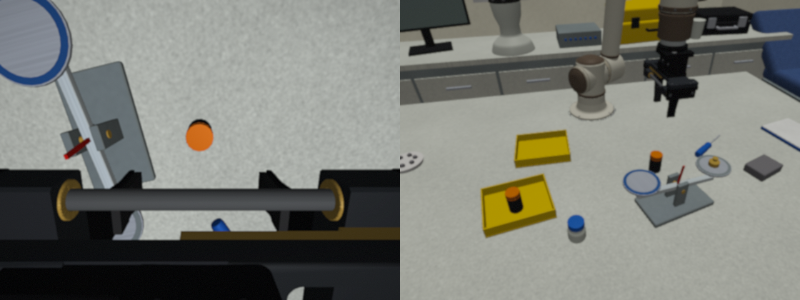

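move_arm:
  motion: [0,0,0.5,-0.05,0,0,-1,0,0,1.3,-0.05,0,0,-1,0,0,2.1,-0.05,0,0,-1,0.02,0.03,2.9,-0.05,0,0,-1,0.02,0.03,3.6,-0.05,0,0,-1,0.02,0.03,4.1,-0.05,0,0,-1,0.02,0.03,4.3,-0.05,0,0,-1,0.02,0.03,4.3,-0.05,0,0,-1,0.02,0.03,4.3,-0.05,0,0,-1]

```text
time_s: 13.93
tcp_pos: [0.4594, 0.1272, 0.0306]
ee_rot: [[0.001, -1.0, 0.004], [-1.0, -0.001, -0.004], [0.004, -0.004, -1.0]]
wrist_force: [0.3, 0.3, -0.6]
gripper_width: 0.999
```

move_arm:
  motion: [0,0,0,0,0,0,1,0,0,0,0,0,0,1,0,0,0,0,0,0,1,0,0,0,0,0,0,1,0,0,0,0,0,0,1,0,0,0,0,0,0,1,0,0,0,0,0,0,1,0,0,0,0,0,0,1,0,0,0,0,0,0,1,0,0,0,0,0,0,1,0,0,0,0,0,0,1,0,0,0,0,0,0,1,0,0,0,0,0,0,1,0,0,0,0,0,0,1]

```text
time_s: 15.1
tcp_pos: [0.4595, 0.1273, 0.0306]
ee_rot: [[0.001, -1.0, 0.005], [-1.0, -0.001, -0.004], [0.004, -0.005, -1.0]]
wrist_force: [0.8, -0.2, -0.0]
gripper_width: 0.446
```

move_arm:
  motion: [0,0,-0.5,0,0,0,1,0,0,-1.3,0,0,0,1,0,0,-2.1,0,0,0,1,0,0,-2.9,0,0,0,1,0,0,-3.7,0,0,0,1,0,0,-4.4,0,0,0,1,0.2,-0.3,-4.6,0,0,0,1,0.6,-0.9,-4.6,0,0,0,1,1,-1.6,-4.6,0,0,0,1,1.5,-2.3,-4.6,0,0,0,1,1.9,-3,-4.6,0,0,0,1,2.4,-3.7,-4.6,0,0,0,1,2.75,-4.3,-4.6,0,0,0,1,2.88,-4.49,-4.6,0,0,0,1,2.88,-4.49,-4.6,0,0,0,1,2.88,-4.49,-4.6,0,0,0,1]

```text
time_s: 16.43
tcp_pos: [0.6376, 0.0128, 0.2146]
ee_rot: [[0.0, -1.0, 0.002], [-1.0, -0.0, -0.004], [0.004, -0.002, -1.0]]
wrist_force: [-0.1, 0.2, -1.2]
gripper_width: 0.448
```

```bash
python3 - <<'E'
from h import *
s=r.sense();print(s['time_s'],s['tcp_pos'],s['wrist_force'],s['gripper_width']);print(s['ee_rot'])
E
```

```text
16.4333 [0.6375568  0.01283685 0.21462053] [-0.09802949  0.22456726 -1.17609106] 0.44768243889350057
[[ 3.06567039e-04 -9.99998493e-01  1.70886661e-03]
 [-9.99992692e-01 -3.13076485e-04 -3.81025338e-03]
 [ 3.81078264e-03 -1.70768603e-03 -9.99991281e-01]]
```

move_arm:
  motion: [0,0,0.4,0,0,0,1,0,0,0.8,0,0,0,1,0,0,1.1,0,0,0,1,0,0,1.25,0,0,0,1,0,0,1.27,0,0,0,1,0,0,1.27,0,0,0,1,0,0,1.27,0,0,0,1]

```text
time_s: 17.02
tcp_pos: [0.638, 0.0131, 0.1651]
ee_rot: [[0.001, -1.0, 0.004], [-1.0, -0.001, -0.004], [0.004, -0.004, -1.0]]
wrist_force: [-0.1, 0.3, -0.8]
gripper_width: 0.446
```

move_arm:
  motion: [0,0,0.02,0,0,0,-1,0,0,0.02,0,0,0,-1,0,0,0.02,0,0,0,-1,0,0,0.02,0,0,0,-1,0,0,0.02,0,0,0,-1,0,0,0.02,0,0,0,-1,0,0,0.02,0,0,0,-1,0,0,0.02,0,0,0,-1,0,0,0.02,0,0,0,-1,0,0,0.02,0,0,0,-1,0,0,0.02,0,0,0,-1,0,0,0.02,0,0,0,-1,0,0,0.02,0,0,0,-1]

```text
time_s: 18.1
tcp_pos: [0.638, 0.0131, 0.1643]
ee_rot: [[0.001, -1.0, 0.004], [-1.0, -0.001, -0.004], [0.004, -0.004, -1.0]]
wrist_force: [0.7, -0.4, 0.1]
gripper_width: 0.995
```

```bash
python3 - <<'E'
from h import *
s=r.sense();print(s['time_s'],s['tcp_pos'],s['wrist_force'],s['gripper_width'])
a=imaging.capture('side');b=imaging.capture('scene')
cv2.imwrite('pics/c9.png',np.hstack([cv2.resize(a[100:200,260:360],(400,400)),cv2.resize(b[180:300,290:410],(400,400))]))
E
```

```text
18.1 [0.63797294 0.01313208 0.16427788] [ 0.73908514 -0.42429343  0.08800737] 0.9947932876108494
```

View pics/c9.png

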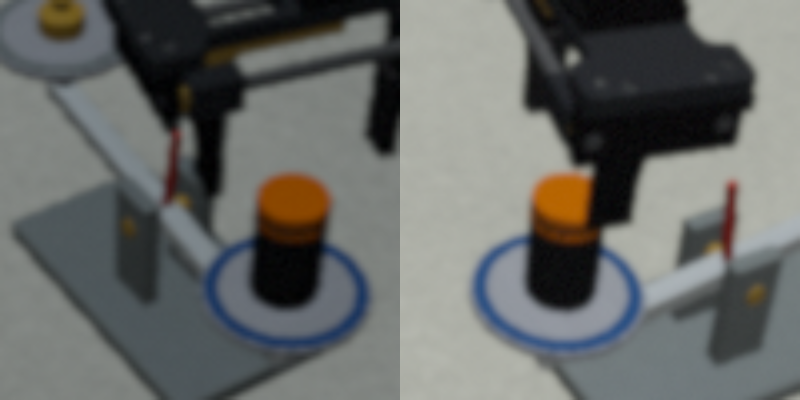

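The pan sank, and the canister is upright on it. I'll retract and check everything.

move_arm:
  motion: [0,0,-0.5,0,0,0,-1,0,0,-1.2,0,0,0,-1,0,0,-2,0,0,0,-1,0,0,-2.8,0,0,0,-1,0,0,-3,0,0,0,-1,0,1,-3,0,0,0,-1,0,2,-3,0,0,0,-1,0,3,-3,0,0,0,-1,0,3.5,-3,0,0,0,-1,0,3.5,-3,0,0,0,-1,0,3.5,-3,0,0,0,-1]

```text
time_s: 19.12
tcp_pos: [0.497, 0.0134, 0.2847]
ee_rot: [[0.002, -1.0, 0.006], [-1.0, -0.002, -0.003], [0.003, -0.006, -1.0]]
wrist_force: [1.2, -0.1, 0.8]
gripper_width: 1.001
```

```bash
python3 - <<'E'
from h import *
np.set_printoptions(precision=4,suppress=True)
s=r.sense();print(s['time_s'],s['tcp_pos'],s['gripper_width'])
I=[]
for n in('side','scene'):
    im=imaging.capture(n);I.append(cv2.resize(im,(400,300)));P=imaging.camera_params(n);h,sa,v=cv2.split(hsv(im))
    for st,c,m in comps((h>=100)&(h<=125)&(sa>90)&(v>60),60):
        y,x=np.nonzero(m)
        for z in(.133,.101):print(n,'ring',z,c,cv2.minEnclosingCircle(np.array([ray(P,p,z)[:2] for p in zip(x,y)],np.float32)))
    for st,c,m in comps((h<=17)&(sa>150)&(v>90),40):
        if 120<st[1] and st[4]<900: print('cap',c,'on pan',ray(P,c,.161),'tray',ray(P,c,.065))
cv2.imwrite('pics/c10.png',np.hstack(I))
E
```

```text
19.1167 [0.497  0.0134 0.2847] 1.0009327435539872
side ring 0.133 [95.1563 17.8739] ((0.24912777543067932, 0.9875059127807617), 0.4334259033203125)
side ring 0.101 [95.1563 17.8739] ((0.24531632661819458, 1.0699679851531982), 0.456108957529068)
side ring 0.133 [181.4348  81.6413] ((0.3883897066116333, 0.4422244429588318), 0.07754412293434143)
side ring 0.101 [181.4348  81.6413] ((0.39186811447143555, 0.4961428940296173), 0.08159803599119186)
side ring 0.133 [203.6276 138.6735] ((0.3894696533679962, 0.18133339285850525), 0.03871769458055496)
side ring 0.101 [203.6276 138.6735] ((0.3930046260356903, 0.2215951681137085), 0.04073919355869293)
side ring 0.133 [330.8423 175.7703] ((0.623676061630249, -0.018032245337963104), 0.04328449070453644)
side ring 0.101 [330.8423 175.7703] ((0.6394708752632141, 0.011793474666774273), 0.045545052736997604)
side ring 0.133 [375.5099 240.255 ] ((0.6287930607795715, -0.2110612392425537), 0.022538110613822937)
side ring 0.101 [375.5099 240.255 ] ((0.6448557376861572, -0.191339910030365), 0.02371267043054104)
cap [332.9353 149.5235] on pan [0.6418 0.0178 
[... 614 characters left out ...]
964590549469)
scene ring 0.101 [424.9286 205.7381] ((0.5102242827415466, 0.2539832592010498), 0.044464875012636185)
scene ring 0.133 [336.4865 271.6926] ((0.6689451336860657, -0.0016641144175082445), 0.04211492836475372)
scene ring 0.101 [336.4865 271.6926] ((0.6384820938110352, 0.011111398227512836), 0.04491114988923073)
scene ring 0.133 [245.9774 312.377 ] ((0.7332756519317627, -0.16787433624267578), 0.022204473614692688)
scene ring 0.101 [245.9774 312.377 ] ((0.7070940732955933, -0.16616086661815643), 0.02367563731968403)
cap [340.3875 240.0775] on pan [0.6352 0.0143 0.161 ] tray [0.531  0.0584 0.065 ]
cap [156.7059 269.5   ] on pan [ 0.6411 -0.2981  0.161 ] tray [ 0.5381 -0.3202  0.065 ]
```

View pics/c10.png

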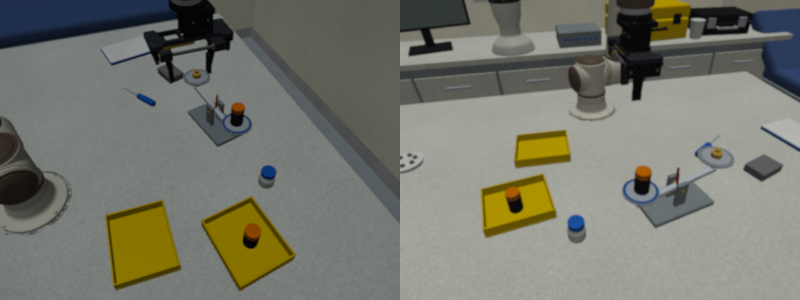

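Both views put the pan at 101 mm with the canister centred on it, and the dummy stands in the right-hand tray.

```bash
python3 -c "
from station import r
print(r.finish_job())"
```

```text
the job is handed in; nothing more can be done
None
```

The job is done and handed in at about 19 s; the hand-in reports no verdict.

- **First canister (nearer the robot's right):** I set it on the blue-ringed pan and let go. The pan stayed at 133 mm in both views, so this is the dummy. It now stands in the yellow tray farthest to the robot's right, at about (0.54, -0.32).
- **Second canister:** the pan sank to 101 mm when I released it, so this is the loaded one. I left it standing on the pan, with the cap measured within about 6 mm of the pan's centre.

In the last pictures both canisters were upright and the gripper was open and well clear of everything. The wrist force stayed below 6 N at every reading. None of the final checks failed. Along the way, one tilt correction to the gripper went the wrong way by about 1°; I fixed it before setting the dummy down.

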